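# Stack an order on its presentation box, ready for wrapping

### The job

Stack this order on the closed presentation box so it can be carried off for wrapping: the foil parcel first, flat in the middle of the lid and lengthwise along it, then the pastille tin, then the ribbon roll, and the label roll on top, each upright and centred on the one below. Leave the notebook, the marker and the box cutter where they lie.

Things in the scene. Friction and masses are not known exactly. Their poses are not given: they have to be found in the camera images.
- gift_box: closed white presentation box, standing flat and fixed to the table: 124 (x) x 178 (y) x 49 mm high, flat lid. Origin: centre of its underside; z up, y along its length. It lies in the farther row, left or right, turned up to 0.35 rad.
- foil_parcel: foil parcel: crumpled silver-white foil block lying alone on the free table (not one of the heap on the right), 59 (x) x 116 (y) x 20 mm high, about 90 g, slightly uneven top. Origin: centre of its underside; z up, y along its length. Grasp across the 59 mm width. Either way round will do on the box.
- tin: round pastille tin with red press lid, lying flat: 63 mm diameter lid (z 16 to 27 mm), 60 mm body below, 27 mm high, about 90 g. Origin: centre of its underside, z up. Grasp across the diameter.
- ribbon_axis (a point): the ribbon roll, standing on a flange, axis upright: red ribbon on a card spool, 38 mm high, two flanges of 62 mm diameter and 2 mm thick (bottom and top), ribbon 54 mm diameter between them, about 60 g; a limp-looking ribbon end sticks out up to 14 mm past the flanges at -x and offers no resistance. This point lies on the spool's axis at the underside; z up. Grasp across the flanges.
- label_roll: label roll: plain white short cylinder with a brown core, axis upright, 44 mm diameter, 26 mm high, about 40 g. Origin: centre of its underside, z up. Grasp across the diameter.
- notebook: blue notebook lying flat, 148 (x) x 109 (y) x 14 mm; origin: centre of its underside. A bystander in the farther row beside the box; not to be moved.
- marker: white felt marker with black cap, 135 mm long (y), 17 mm thick, lying at the right of the farther row; origin: centre of its underside. A bystander.
- box_cutter: yellow box cutter, 25 x 150 (y) x 14 mm, lying at the left of the farther row; origin: centre of its underside. A bystander.
Mind the look-alikes: they are no part of the job. Of the things shaped like the tin, the red one is meant.

How it is judged:
By the outcome, as a careful person would: the job done as asked, in the order asked, and still so for the second after the job is handed in, with the robot touching nothing.
It also fails if it takes over 118 s, if anything falls off the work surface, if the arm or the gripper's body presses on something with over 40 N, if the wrist force passes 120 N, or if a joint passes its speed limit or range.

### The arm

A 6-joint arm with a two-finger parallel gripper is mounted at the origin on a cart in front of the work surface, level with it; the furniture and walls round the work are solid. World frame = base frame: x ahead of the robot, y to its left, z up, the work surface at z = 0. Lengths are in m, angles in rad, forces in N, time in s.
With the tool pointing down it reaches from about 0.35 to 0.775 m from the base axis. Payload 7.3 kg.
Tool frame: the origin (TCP) lies at the very end of the fingers, on their centre line; the grasp point (between the pads) lies 19 mm behind it (robot.tcp_to_grasp is the z of the grasp point in the tool frame, in m); z points along the fingers, y is the line along which they close (so a half turn about z gives the same grasp; the last joint's range is limited). The gripper opens to 92 mm and grips with 3 to 60 N. Pads are 19 mm wide; open, the fingers measure 130 mm over their backs; the gripper's body (75 mm by 190 mm) begins 47 mm behind the grasp point.
Start: joints at [-1.46, 0.342, 1.524, -0, 1.275, -0.146], TCP at [0.133, -0.508, 0.227] pointing down, gripper open.
Joint ranges: [-2.53, 2.53], [-0.77, 2.02], [0.04, 2.7], [-1, 4.14], [0.28, 2.66], [-3.11, 3.11]. Speed limits (rad/s): [2.57, 2.57, 3.14, 3.14, 3.14, 3.14].

### API

Orientations are given as [roll, pitch, yaw] about the fixed x, y, z axes, in that order (R = Rz(yaw) Ry(pitch) Rx(roll)).
In Python, from cell import monitor, read_camera, get_calibration, job, robot gives the robot as it stands. The module is installed in compiled form; this text tells all that it offers.
- The arm moves only by the tool send_rows, never from a script. Its argument "targets" is a list of rows, each an object with "translation": the shift along the tool's x, y, z in cm, a list of three; "spin": the turn about the tool's z in degrees; "jaw": the opening, from 0 (shut) to 1 (fully open). A call has exactly 5 rows; each row is the pose to reach, as a shift and turn from the pose commanded when the call began, along the tool's axes at that moment; what a row does not reach only later rows make up. A row lasts 1/10 s, in which the tool goes at most 50 mm and 8.59 degrees, less where a joint would pass 70% of its speed; a pose out of reach is approached as far as the arm can. A call with a gripper value outside its range is refused whole. The fingers move at their own pace and stop on an object; "force" is the grip in N (left out, the last holds). Time passes only in rows, so rows that repeat a pose let the fingers close, or fill a call up. It gives the time, the measured TCP pose, the force, the opening and the grip force at its end, in the units of the state.
- monitor.observe(): the state, without advancing time (a new reading comes with each control period).
- read_camera(name): name is "scene" or "top" or "wrist"; returns (picture, depth): 384x512x3 uint8, red, green, blue; 384x512 float32, m along the optical axis (not along the pixel's ray), 0 where there is no reading.
- get_calibration(name): a dict with "intrinsics" (3x3 intrinsics, pixels), "D" ([k1, k2, p1, p2, k3] as OpenCV has them; the pictures are not rectified), "origin" and "orientation" of the camera in the world; the wrist camera has in their place "hand_eye" (4x4, takes a point from camera to tool coordinates, whose origin is the TCP and whose axes are the flange's). Camera axes: x right, y up, looking along -z (the intrinsics and any distortion apply to the point x, -y, -z); pixel columns grow to the right and rows downward; lengths in m; the calibration is good to about 2 mm. A picture is of the moment at which its call begins: read the wrist's pose just before it. get_calibration takes no time and is no camera call.
- job.hand_in(): hands the job in; it is judged then, once.
The state is a dict: "time": time; "qpos": joint angles; "qvel": joint speeds; "joint_efforts": joint torques, N m; "tool_pos": TCP position; "tool_rot": TCP orientation; "contact_force": force on the tool from outside, world axes, zero at the start; "torque": the same for the moment, N m; "opening": finger opening in m; "grip_force": force on a finger pad.
Only numpy, scipy, OpenCV 4.12 (cv2) and the standard library are available. Lean on these libraries where they do the work, as an engineer would, in place of code of your own. Each camera call takes 0.05 s, during which the arm holds its last target. There are 200 camera calls.

## Working session

There is one attempt and no reset: what is moved stays moved. The work goes in short steps, Python scripts to look and compute and a tool call to move; the robot and the scene stay as the last step left them, time stands still between calls to the robot, and variables do not carry over. Pictures are saved under pics/ and viewed, at most 14 in all, crops included, and the job is handed in when it is done.

Besides the shell and the picture viewer there is one more tool, called after "Emit:" by a JSON object that holds its "method" and its "body", one argument or row to a line. send_rows: Moves the arm, as the interface text tells. Its arguments: {"type":"object","properties":{"targets":{"type":"array"},"force":{"type":"number"}},"required":["targets"]}

```bash
mkdir -p pics
cat > h.py <<'E'
import numpy as np, cv2
from cell import monitor, read_camera, get_calibration, job, robot
from scipy.spatial.transform import Rotation as R
def mat(o):
    o=np.array(o,float)
    return o if o.shape==(3,3) else (R.from_euler('xyz',o).as_matrix() if o.size==3 else R.from_quat(o).as_matrix())
def cloud(name):
    s=monitor.observe(); im,d=read_camera(name); c=get_calibration(name)
    K=np.array(c['intrinsics']);D=np.array(c['D'])
    v,u=np.mgrid[:384,:512]
    n=cv2.undistortPoints(np.stack([u,v],-1).reshape(-1,1,2).astype(float),K,D).reshape(384,512,2)
    P=np.stack([n[...,0]*d,-n[...,1]*d,-d],-1)
    if name=='wrist':
        H=np.array(c['hand_eye']);P=P@H[:3,:3].T+H[:3,3]
        W=P@mat(s['tool_rot']).T+np.array(s['tool_pos'])
    else: W=P@mat(c['orientation']).T+np.array(c['origin'])
    W[d==0]=np.nan
    return im,d,W
def save(n,im,k=1): cv2.imwrite('pics/'+n,cv2.resize(im[...,::-1],None,fx=k,fy=k,interpolation=cv2.INTER_CUBIC))
E
python3 - <<'E'
from h import *
for n in('scene','top'):
    print(n,get_calibration(n)); im,d,W=cloud(n); save(n+'.png',im,1.5); np.savez(n,im=im,W=W)
print(get_calibration('wrist')); print(monitor.observe()); print(robot.tcp_to_grasp)
E
```

```text
scene {'intrinsics': array([[404.28872828,   0.        , 256.40833847],
       [  0.        , 404.28872828, 179.44539726],
       [  0.        ,   0.        ,   1.        ]]), 'D': array([0.01296169, 0.        , 0.        , 0.        , 0.        ]), 'origin': array([-0.32964724, -0.37540372,  0.61577219]), 'orientation': array([ 1.03806   ,  0.01061134, -1.09572737])}
top {'intrinsics': array([[347.52665287,   0.        , 257.45069375],
       [  0.        , 347.52665287, 188.24980676],
       [  0.        ,   0.        ,   1.        ]]), 'D': array([0.00109092, 0.        , 0.        , 0.        , 0.        ]), 'origin': array([0.36097649, 0.06431267, 0.88479094]), 'orientation': array([ 0.16249763, -0.01680755, -1.59530697])}
{'intrinsics': array([[285.76899969,   0.        , 250.47081267],
       [  0.        , 285.76899969, 184.79324575],
       [  0.        ,   0.        ,   1.        ]]), 'D': array([-0.02545525,  0.        ,  0.        ,  0.        ,  0.        ]), 'hand_eye': array([[ 4.58588305e-04,  9.62918784e-01,  2.69791039e-01,
         7.23030005e-02],
       [ 9.999997
[... 254 characters left out ...]
'qpos': array([-1.46000677e+00,  3.42658366e-01,  1.52489184e+00,  1.69764591e-05,
        1.27539429e+00, -1.45979477e-01]), 'qvel': array([ 9.90716349e-04, -2.79771723e-03, -3.28618176e-03, -1.13576870e-03,
       -9.85921639e-05,  7.94575471e-04]), 'joint_efforts': array([ 1.27133346e-03, -4.32007027e+01, -2.44693798e+01,  7.18570291e-02,
        5.25679090e-02, -5.00313945e-05]), 'tool_pos': array([ 0.13332557, -0.50742987,  0.22612205]), 'tool_rot': array([-3.14025755e+00, -2.12702237e-04,  2.56763943e-01]), 'contact_force': array([ 0.42008494, -0.42176546,  0.34079302]), 'torque': array([-0.00513034,  0.00230691,  0.02224686]), 'grip_force': 0.0, 'opening': 0.09198086481346376}
-0.0188
```

View pics/top.png

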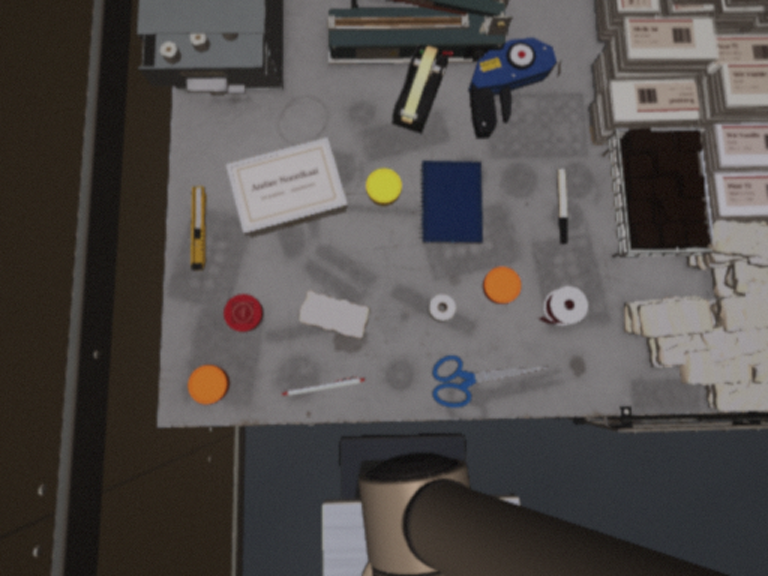

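View pics/scene.png

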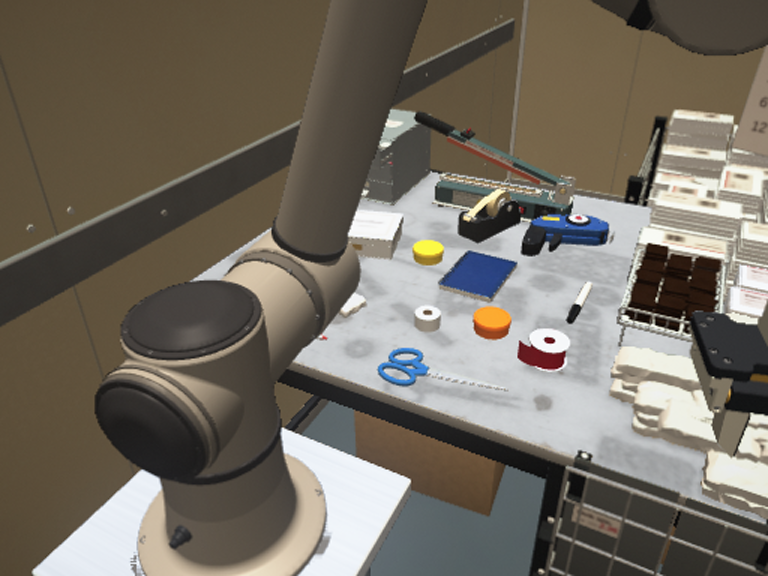

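The top picture (768-wide) shows these round tins: red (243,313), orange (207,384), orange (502,285) and yellow (384,186). The red one is meant. The foil block is alone at (334,314), the label roll at (442,307), the ribbon roll at (567,305) and the box at (287,186). In the scene picture the arm hides the red tin. I'll segment each object and enlarge a crop.

```bash
cat > m.py <<'E'
from h import *
z=np.load('top.npz');im,W=z['im'],z['W']
c=[(162,209,'tin'),(223,209,'foil'),(295,205,'label'),(378,204,'ribbon'),(191,124,'box')]
for u,v,n in c:
    w=60 if n=='box' else 32
    m=np.zeros(W.shape[:2],bool); m[v-w:v+w,u-w:u+w]=1
    m&=(W[...,2]>.010)
    k,l=cv2.connectedComponents(m.astype('uint8')); 
    L=l[v,u] or l[v,u+6]; p=W[l==L]
    top=np.percentile(p[:,2],90); t=p[p[:,2]>top-.006]
    r=cv2.minAreaRect((t[:,:2]*1000).astype('float32')); q=r[1]
    b=cv2.boxPoints(r);e=[b[1]-b[0],b[2]-b[1]];e=max(e,key=np.linalg.norm)
    print(n,len(p),'topz %.4f'%np.median(t[:,2]),'ctr',np.round(r[0],1),'mean',np.round(t[:,:2].mean(0)*1000,1),'size',np.round(q,1),'long axis yaw %.3f'%np.arctan2(e[1],e[0]))
print('table z',np.nanmedian(W[220:235,180:350,2]))
z=np.load('scene.npz');W2=z['W'];
for u,v,n in [(285,211,'label'),(366,225,'ribbon')]:
    m=np.zeros(W2.shape[:2],bool); m[v-25:v+25,u-28:u+28]=1
    p=W2[m&(W2[...,2]>.01)]; top=np.percentile(p[:,2],90);t=p[p[:,2]>top-.005]
    r=cv2.minAreaRect((t[:,:2]*1000).astype('float32')); print('scene',n,'%.4f'%np.median(t[:,2]),np.round(r[0],1),np.round(r[1],1))
save('crop.png',im[180:275,130:410],2.8)
E
python3 m.py
```

```text
tin 516 topz 0.0255 ctr [456.7 284.6] mean [456.4 284.6] size [61.1 61.2] long axis yaw -0.948
foil 949 topz 0.0166 ctr [451.4 136.1] mean [451.1 135.1] size [112.   56.2] long axis yaw 1.270
label 232 topz 0.0252 ctr [457.9 -45.3] mean [458.  -44.9] size [42.2 43. ] long axis yaw -0.498
ribbon 530 topz 0.0378 ctr [ 456.5 -252.3] mean [ 455.7 -252.1] size [61.7 61.3] long axis yaw 1.305
box 3568 topz 0.0486 ctr [668.3 211.2] mean [666.8 211.1] size [125.4 177.9] long axis yaw -1.315
table z -0.0007158553073075558
scene label 0.0265 [458.7 -45. ] [44.3 40.8]
scene ribbon 0.0391 [ 456.6 -250.5] [62.2 65.6]
```

View pics/crop.png

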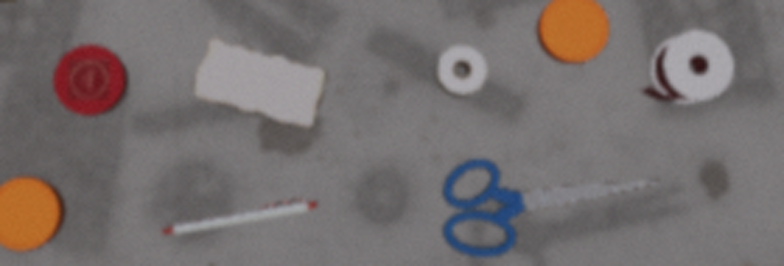

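Tops (0.0255, 0.017, 0.025, 0.038, 0.049), sizes and reach all fit the text. The crop confirms the only red tin at (90,80), the lone foil block at (260,82), the label roll at (462,70), and the ribbon at (698,65) with its tail to the lower left. Now a planner, then the approach to the foil.

```bash
cat > plan.py <<'E'
from h import *
def plan(wps):
    """wps: (x,y,z,yaw) each reached in one call; prints tool-frame shift (cm) and spin (deg) per call"""
    s=monitor.observe(); p=np.array(s['tool_pos']); y=s['tool_rot'][2]
    print('t %.2f'%s['time'],'pos',np.round(p,4),'yaw %.4f'%y,'open %.4f'%s['opening'])
    for w in wps:
        d=np.array(w[:3])-p; M=R.from_euler('xyz',[np.pi,0,y]).as_matrix()
        a=(w[3]-y+np.pi)%(2*np.pi)-np.pi
        print(np.round(M.T@d*100,2),'spin %.2f'%-np.degrees(a)); p=np.array(w[:3]);y=w[3]
E
python3 -c "
from plan import *
plan([(.30,-.38,.227,.6),(.42,-.19,.227,.97),(.45,.03,.2,1.27),(.4514,.1355,.15,1.27)])"
```

```text
t 0.10 pos [ 0.1333 -0.5074  0.2261] yaw 0.2568 open 0.0920
[19.36 -8.09 -0.09] spin -19.67
[20.63 -8.91 -0.  ] spin -21.20
[19.84 -9.96  2.7 ] spin -17.19
[10.12 -2.99  5.  ] spin -0.00
```

Emit:
{"method": "send_rows", "body": {
  "targets": [
    {"translation": [3.9,-1.6,0],"spin": -4,"jaw": 1},
    {"translation": [7.8,-3.2,0],"spin": -8,"jaw": 1},
    {"translation": [11.6,-4.9,0],"spin": -12,"jaw": 1},
    {"translation": [15.5,-6.5,0],"spin": -16,"jaw": 1},
    {"translation": [19.4,-8.1,0],"spin": -19.7,"jaw": 1}
  ]
}}

```text
time: 0.6
tool_pos: [0.3014, -0.3788, 0.2265]
tool_rot: [-3.141, -0.0, 0.603]
contact_force: [1.0, -0.3, 0.3]
opening: 0.0917
grip_force: 0.0
```

Emit:
{"method": "send_rows", "body": {
  "targets": [
    {"translation": [4.1,-1.8,0],"spin": -4,"jaw": 1},
    {"translation": [8.2,-3.6,0],"spin": -8,"jaw": 1},
    {"translation": [12.4,-5.3,0],"spin": -12,"jaw": 1},
    {"translation": [16.5,-7.1,0],"spin": -16,"jaw": 1},
    {"translation": [20.6,-8.9,0],"spin": -21.2,"jaw": 1}
  ]
}}

```text
time: 1.1
tool_pos: [0.4206, -0.1885, 0.2265]
tool_rot: [-3.141, 0.0, 0.974]
contact_force: [0.7, -0.8, -0.1]
opening: 0.0916
grip_force: 0.0
```

Emit:
{"method": "send_rows", "body": {
  "targets": [
    {"translation": [4,-2,0.5],"spin": -4,"jaw": 1},
    {"translation": [8,-4,1],"spin": -8,"jaw": 1},
    {"translation": [11.9,-6,1.6],"spin": -12,"jaw": 1},
    {"translation": [15.9,-8,2.2],"spin": -15,"jaw": 1},
    {"translation": [19.8,-10,2.7],"spin": -17.2,"jaw": 1}
  ]
}}

```text
time: 1.6
tool_pos: [0.4491, 0.0314, 0.1992]
tool_rot: [-3.141, 0.0, 1.273]
contact_force: [0.5, -0.4, -0.0]
opening: 0.0916
grip_force: 0.0
```

Emit:
{"method": "send_rows", "body": {
  "targets": [
    {"translation": [3,-1,1.5],"spin": 0,"jaw": 1},
    {"translation": [6,-2,3],"spin": 0,"jaw": 1},
    {"translation": [9,-3,4.5],"spin": 0,"jaw": 1},
    {"translation": [10.1,-3,5],"spin": 0,"jaw": 1},
    {"translation": [10.1,-3,5],"spin": 0,"jaw": 1}
  ]
}}

```text
time: 2.1
tool_pos: [0.4504, 0.1357, 0.149]
tool_rot: [-3.14, 0.001, 1.273]
contact_force: [0.6, -0.5, -0.2]
opening: 0.092
grip_force: 0.0
```

```bash
cat >> plan.py <<'E'
def seg(xy,half=.09,lo=.008,band=.006,name='wrist',hi=1):
    im,d,W=cloud(name); m=(W[...,2]>lo)&(W[...,2]<hi)&(np.hypot(W[...,0]-xy[0],W[...,1]-xy[1])<half)
    k,l,st,_=cv2.connectedComponentsWithStats(m.astype('uint8'))
    L=1+np.argmax(st[1:,4]); p=W[l==L]; t=p[p[:,2]>np.percentile(p[:,2],90)-band]
    r=cv2.minAreaRect((t[:,:2]*1000).astype('float32')); b=cv2.boxPoints(r); e=max([b[1]-b[0],b[2]-b[1]],key=np.linalg.norm)
    print(name,'ctr',np.round(r[0],1),'size',np.round(r[1],1),'topz %.4f'%np.median(t[:,2]),'long yaw %.3f'%(np.arctan2(e[1],e[0])%np.pi),'n',len(t))
    return im
E
python3 -c "
from plan import *
im=seg((.451,.136),.08); save('w1.png',im)
plan([(.4514,.1355,.06,1.27),(.4514,.1355,.0025,1.27)])"
```

```text
wrist ctr [457.2 155.6] size [ 15.2 113.6] topz 0.2626 long yaw 2.823 n 16004
t 2.15 pos [0.4507 0.1347 0.1496] yaw 1.2722 open 0.0916
[0.09 0.04 8.96] spin 0.13
[ 0.   -0.    5.75] spin -0.00
```

View pics/w1.png

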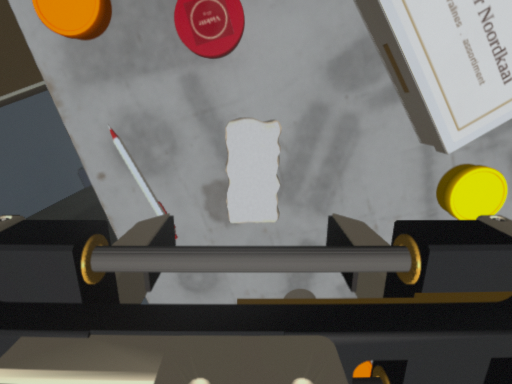

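The wrist view shows the foil at (253,170), aligned with the tool, the red tin at (210,20), the box at upper right and the gripper at the bottom. I'll re-measure with the gripper masked out.

```bash
sed -i 's/hi=1)/hi=.07)/' plan.py; python3 -c "
from plan import *
seg((.451,.136),.08); seg((.457,.285),.05)
seg((.67,.211),.12,.03)"
```

```text
wrist ctr [452.7 139.6] size [112.6  57.9] topz 0.0169 long yaw 1.276 n 5227
wrist ctr [454.8 279.6] size [45.5 61.6] topz 0.0261 long yaw 2.839 n 3276
wrist ctr [658.9 195.1] size [ 96.9 147.4] topz 0.0490 long yaw 1.837 n 14298
```

Emit:
{"method": "send_rows", "body": {
  "targets": [
    {"translation": [0.1,0,2],"spin": 0,"jaw": 1},
    {"translation": [0.2,0,4],"spin": 0,"jaw": 1},
    {"translation": [0.3,0,6],"spin": 0,"jaw": 1},
    {"translation": [0.4,0,8],"spin": 0,"jaw": 1},
    {"translation": [0.4,0,9.5],"spin": 0,"jaw": 1}
  ]
}}

```text
time: 2.8
tool_pos: [0.4521, 0.1375, 0.0543]
tool_rot: [3.141, 0.0, 1.269]
contact_force: [0.5, -0.2, 0.5]
opening: 0.0916
grip_force: 0.0
```

Emit:
{"method": "send_rows", "body": {
  "targets": [
    {"translation": [0,0,1.2],"spin": 0,"jaw": 1},
    {"translation": [0,0,2.4],"spin": 0,"jaw": 1},
    {"translation": [0,0,3.6],"spin": 0,"jaw": 1},
    {"translation": [0,0,4.6],"spin": 0,"jaw": 1},
    {"translation": [0,0,5.1],"spin": 0,"jaw": 1}
  ]
}}

```text
time: 3.3
tool_pos: [0.4519, 0.1379, 0.0033]
tool_rot: [-3.141, 0.0, 1.27]
contact_force: [0.2, -0.0, -0.4]
opening: 0.0918
grip_force: 0.0
```

Emit:
{"method": "send_rows", "body": {
  "targets": [
    {"translation": [0,0,0],"spin": 0,"jaw": 0.62},
    {"translation": [0,0,0],"spin": 0,"jaw": 0.55},
    {"translation": [0,0,0],"spin": 0,"jaw": 0.5},
    {"translation": [0,0,0],"spin": 0,"jaw": 0.45},
    {"translation": [0,0,0],"spin": 0,"jaw": 0.4}
  ],
  "force": 15
}}

```text
time: 3.8
tool_pos: [0.4521, 0.1388, 0.0041]
tool_rot: [3.141, -0.0, 1.271]
contact_force: [-0.5, -0.5, 2.1]
opening: 0.0579
grip_force: 15.0
```

Emit:
{"method": "send_rows", "body": {
  "targets": [
    {"translation": [0,0,0],"spin": 0,"jaw": 0.4},
    {"translation": [0,0,0],"spin": 0,"jaw": 0.4},
    {"translation": [0,0,0],"spin": 0,"jaw": 0.4},
    {"translation": [0,0,0],"spin": 0,"jaw": 0.4},
    {"translation": [0,0,0],"spin": 0,"jaw": 0.4}
  ]
}}

```text
time: 4.3
tool_pos: [0.4521, 0.1388, 0.004]
tool_rot: [3.141, -0.0, 1.271]
contact_force: [0.1, -0.0, 5.2]
opening: 0.0578
grip_force: 15.0
```

```bash
python3 -c "
from plan import *
plan([(.452,.1385,.13,1.272),(.60,.19,.15,1.6),(.668,.211,.13,1.826),(.668,.211,.066,1.826),(.668,.211,.0535,1.826)])"
```

```text
t 4.30 pos [0.4521 0.1388 0.004 ] yaw 1.2708 open 0.0578
[ -0.03  -0.   -12.6 ] spin -0.07
[ 9.28 12.63 -2.  ] spin -18.79
[1.9  6.86 2.  ] spin -12.95
[ 0.  -0.   6.4] spin -0.00
[ 0.   -0.    1.25] spin -0.00
```

Emit:
{"method": "send_rows", "body": {
  "targets": [
    {"translation": [0,0,-1],"spin": 0,"jaw": 0.4},
    {"translation": [0,0,-4],"spin": 0,"jaw": 0.4},
    {"translation": [0,0,-7.5],"spin": 0,"jaw": 0.4},
    {"translation": [0,0,-11],"spin": 0,"jaw": 0.4},
    {"translation": [0,0,-12.6],"spin": 0,"jaw": 0.4}
  ]
}}

```text
time: 4.8
tool_pos: [0.4526, 0.1389, 0.1328]
tool_rot: [3.138, -0.002, 1.271]
contact_force: [1.0, 0.1, -1.6]
opening: 0.0578
grip_force: 15.0
```

Emit:
{"method": "send_rows", "body": {
  "targets": [
    {"translation": [1.5,2,-0.4],"spin": -3,"jaw": 0.4},
    {"translation": [3.5,4.9,-0.8],"spin": -7,"jaw": 0.4},
    {"translation": [6,7.9,-1.2],"spin": -11.5,"jaw": 0.4},
    {"translation": [8,10.8,-1.6],"spin": -16,"jaw": 0.4},
    {"translation": [9.3,12.6,-2],"spin": -18.8,"jaw": 0.4}
  ]
}}

```text
time: 5.3
tool_pos: [0.6011, 0.1909, 0.1498]
tool_rot: [3.142, 0.0, 1.602]
contact_force: [-0.1, 0.9, -1.1]
opening: 0.0578
grip_force: 15.0
```

Emit:
{"method": "send_rows", "body": {
  "targets": [
    {"translation": [0.5,1.7,0.5],"spin": -3,"jaw": 0.4},
    {"translation": [1,3.5,1],"spin": -6,"jaw": 0.4},
    {"translation": [1.5,5.4,1.5],"spin": -9,"jaw": 0.4},
    {"translation": [1.8,6.6,1.9],"spin": -12,"jaw": 0.4},
    {"translation": [1.9,6.9,2],"spin": -13,"jaw": 0.4}
  ]
}}

```text
time: 5.8
tool_pos: [0.6681, 0.2113, 0.1285]
tool_rot: [-3.14, -0.0, 1.827]
contact_force: [0.4, -0.1, -0.3]
opening: 0.0581
grip_force: 15.0
```

```bash
python3 -c "
from plan import *
im,d,W=cloud('wrist'); save('w2.png',im); im,d,W=cloud('top'); save('t2.png',im[60:220,100:300],3)
plan([(.668,.211,.066,1.826),(.668,.211,.0535,1.826)])"
```

```text
t 5.90 pos [0.6675 0.2112 0.1291] yaw 1.8253 open 0.0578
[-0.03  0.04  6.31] spin -0.04
[ 0.   -0.    1.25] spin -0.00
```

View pics/w2.png

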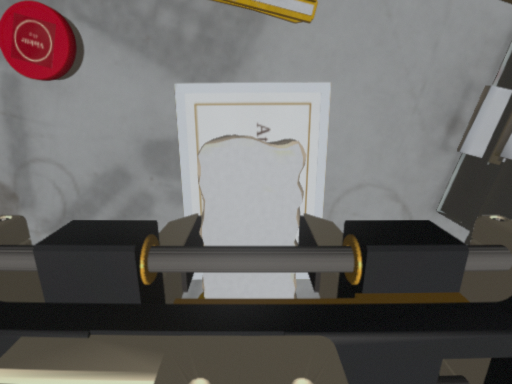

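The view shows the held foil (edges at about columns 199–304, far end at row 137) over the lid (columns 176–330, far edge at row 84), well aligned. I'll measure the lid relative to the tool.

```bash
cat >> plan.py <<'E'
def toolframe(lo,hi,name='wrist',reg=.2):
    s=monitor.observe(); im,d,W=cloud(name); y=s['tool_rot'][2]
    q=(W-np.array(s['tool_pos']))@R.from_euler('xyz',[np.pi,0,y]).as_matrix()*1000
    m=(W[...,2]>lo)&(W[...,2]<hi)&(np.abs(q[...,:2]).max(-1)<reg*1000)
    p=q[m]; print(lo,'x %.1f..%.1f y %.1f..%.1f'%(*np.percentile(p[:,0],[.5,99.5]),*np.percentile(p[:,1],[.5,99.5])),len(p)); return p
E
python3 -c "
from plan import *
p=toolframe(.044,.054,reg=.13)
for a in range(40,110,10):
    t=p[(p[:,0]>a)&(p[:,0]<a+10)]
    if len(t): print(a,np.round(np.percentile(t[:,1],[1,99]),1))
for b in range(-60,60,20):
    t=p[(p[:,1]>b)&(p[:,1]<b+20)]
    if len(t): print('y',b,np.round(np.percentile(t[:,0],[99.7]),1))
f=toolframe(.10,.16,reg=.08); f=f[f[:,0]>25]; print(np.round(np.percentile(f[:,0],[98,99.5]),1),np.percentile(f[:,1],[1,99]))
"
```

```text
0.044 x -83.4..90.4 y -59.9..63.5 11828
40 [-59.6  62.9]
50 [-59.2  62.4]
60 [-59.3  62.4]
70 [-59.5  62.3]
80 [-59.4  62.2]
90 [-40.   62.9]
y -60 [89.7]
y -40 [90.5]
y -20 [90.4]
y 0 [90.4]
y 20 [90.5]
y 40 [90.5]
0.1 x -36.1..57.4 y -43.6..43.1 14914
[56.8 57.8] [-26.93018989  26.71705698]
```

Emit:
{"method": "send_rows", "body": {
  "targets": [
    {"translation": [0.1,0.1,1.5],"spin": 0,"jaw": 0.4},
    {"translation": [0.1,0.15,3],"spin": 0,"jaw": 0.4},
    {"translation": [0.15,0.15,4.5],"spin": 0,"jaw": 0.4},
    {"translation": [0.15,0.15,5.8],"spin": 0,"jaw": 0.4},
    {"translation": [0.15,0.15,6.5],"spin": 0,"jaw": 0.4}
  ]
}}

```text
time: 6.5
tool_pos: [0.668, 0.2128, 0.0621]
tool_rot: [-3.138, -0.0, 1.826]
contact_force: [-1.2, 0.5, -1.6]
opening: 0.058
grip_force: 15.0
```

Emit:
{"method": "send_rows", "body": {
  "targets": [
    {"translation": [0,0,0.3],"spin": 0,"jaw": 0.4},
    {"translation": [0,0,0.5],"spin": 0,"jaw": 0.4},
    {"translation": [0,0,0.7],"spin": 0,"jaw": 0.4},
    {"translation": [0,0,0.85],"spin": 0,"jaw": 0.4},
    {"translation": [0,0,0.95],"spin": 0,"jaw": 0.4}
  ]
}}

```text
time: 7.0
tool_pos: [0.6693, 0.2131, 0.0555]
tool_rot: [3.141, 0.0, 1.826]
contact_force: [0.2, -0.9, -1.1]
opening: 0.0578
grip_force: 15.0
```

Emit:
{"method": "send_rows", "body": {
  "targets": [
    {"translation": [0,0,0.05],"spin": 0,"jaw": 0.4},
    {"translation": [0,0,0.1],"spin": 0,"jaw": 0.4},
    {"translation": [0,0,0.15],"spin": 0,"jaw": 0.4},
    {"translation": [0,0,0.2],"spin": 0,"jaw": 0.4},
    {"translation": [0,0,0.2],"spin": 0,"jaw": 0.4}
  ]
}}

```text
time: 7.5
tool_pos: [0.6691, 0.2131, 0.0531]
tool_rot: [-3.141, 0.0, 1.826]
contact_force: [-0.1, -1.1, -1.3]
opening: 0.0578
grip_force: 15.0
```

Emit:
{"method": "send_rows", "body": {
  "targets": [
    {"translation": [0,0,0.03],"spin": 0,"jaw": 0.4},
    {"translation": [0,0,0.06],"spin": 0,"jaw": 0.4},
    {"translation": [0,0,0.1],"spin": 0,"jaw": 0.4},
    {"translation": [0,0,0.1],"spin": 0,"jaw": 0.4},
    {"translation": [0,0,0.1],"spin": 0,"jaw": 0.4}
  ]
}}

```text
time: 8.0
tool_pos: [0.6692, 0.2131, 0.0529]
tool_rot: [3.141, 0.0, 1.826]
contact_force: [-2.4, -1.3, 4.8]
opening: 0.058
grip_force: 15.0
```

Emit:
{"method": "send_rows", "body": {
  "targets": [
    {"translation": [0,0,0],"spin": 0,"jaw": 0.66},
    {"translation": [0,0,0],"spin": 0,"jaw": 0.7},
    {"translation": [0,0,0],"spin": 0,"jaw": 0.8},
    {"translation": [0,0,0],"spin": 0,"jaw": 0.9},
    {"translation": [0,0,0],"spin": 0,"jaw": 0.9}
  ]
}}

```text
time: 8.5
tool_pos: [0.6691, 0.2131, 0.052]
tool_rot: [-3.141, 0.0, 1.826]
contact_force: [0.7, 0.9, 0.0]
opening: 0.0814
grip_force: 0.0
```

Emit:
{"method": "send_rows", "body": {
  "targets": [
    {"translation": [0,0,-2],"spin": 0,"jaw": 1},
    {"translation": [0,0,-5],"spin": 0,"jaw": 1},
    {"translation": [-2,0,-9],"spin": 0,"jaw": 1},
    {"translation": [-5,0,-12],"spin": 0,"jaw": 1},
    {"translation": [-7,0,-13],"spin": 0,"jaw": 1}
  ]
}}

```text
time: 9.0
tool_pos: [0.6887, 0.144, 0.1866]
tool_rot: [3.135, 0.002, 1.826]
contact_force: [0.9, 0.5, 0.5]
opening: 0.0916
grip_force: 0.0
```

```bash
python3 -c "
from plan import *
seg((.669,.213),.06,.058,.02,hi=.09)
p=toolframe(.044,.054,reg=.2)
t=p[p[:,0]>20]; r=cv2.minAreaRect(p[:,:2].astype('float32'));print(r)
seg((.457,.285),.05)
seg((.669,.213),.06,.058,.02,'top',hi=.09)
seg((.669,.213),.12,.04,.03,'top',hi=.09)
plan([])
"
```

```text
wrist ctr [668.6 214.1] size [ 57.4 114.4] topz 0.0657 long yaw 1.832 n 6869
0.044 x -148.6..164.5 y -63.3..95.7 16524
((21.132503509521484, 36.90576171875), (248.2934112548828, 337.67840576171875), 39.913818359375)
wrist ctr [464.2 261.6] size [41.1  8.4] topz 0.0259 long yaw 0.255 n 321Traceback (most recent call last):
  File "<string>", line 7, in <module>
    seg((.669,.213),.06,.058,.02,'top',hi=.09)
    ~~~^^^^^^^^^^^^^^^^^^^^^^^^^^^^^^^^^^^^^^^
  File "plan.py", line 13, in seg
    L=1+np.argmax(st[1:,4]); p=W[l==L]; t=p[p[:,2]>np.percentile(p[:,2],90)-band]
        ~~~~~~~~~^^^^^^^^^^
    return _wrapfunc(a, 'argmax', axis=axis, out=out, **kwds)
    return bound(*args, **kwds)
ValueError: attempt to get argmax of an empty sequence
```

```bash
python3 -c "
from plan import *
im=seg((.669,.213),.115,.042,.05,hi=.09); save('w3.png',im)
plan([(.60,.25,.16,1.826),(.456,.2846,.13,1.826)])
"
```

```text
wrist ctr [668.9 214.2] size [124.7 177.9] topz 0.0494 long yaw 1.836 n 23613
t 9.25 pos [0.6857 0.1459 0.18  ] yaw 1.8258 open 0.0917
[12.24 -5.67  2.  ] spin -0.01
[  6.98 -13.06   3.  ] spin -0.00
```

View pics/w3.png

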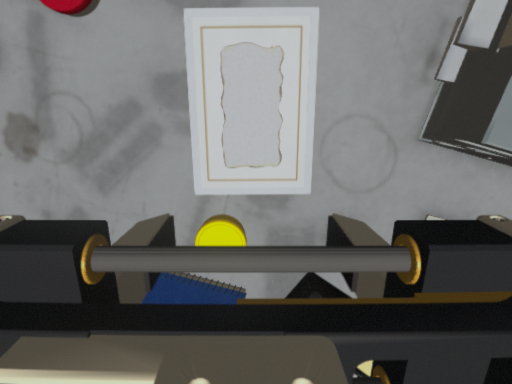

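The picture shows the foil (center 252,105) square in the middle of the lid (center 252,100). The cloud gives foil (668.6,214.1) against lid (668.9,214.2), which is good. Next is the red tin.

Emit:
{"method": "send_rows", "body": {
  "targets": [
    {"translation": [2.5,-1,0.4],"spin": 0,"jaw": 1},
    {"translation": [5,-2.3,0.8],"spin": 0,"jaw": 1},
    {"translation": [7.5,-3.5,1.2],"spin": 0,"jaw": 1},
    {"translation": [10,-4.7,1.6],"spin": 0,"jaw": 1},
    {"translation": [12.2,-5.7,2],"spin": 0,"jaw": 1}
  ]
}}

```text
time: 9.75
tool_pos: [0.5983, 0.2512, 0.16]
tool_rot: [-3.138, -0.0, 1.828]
contact_force: [-0.8, 0.2, 0.5]
opening: 0.0915
grip_force: 0.0
```

Emit:
{"method": "send_rows", "body": {
  "targets": [
    {"translation": [1.8,-3.3,0.3],"spin": 0,"jaw": 1},
    {"translation": [3.5,-6.5,0.6],"spin": 0,"jaw": 1},
    {"translation": [5.3,-9.8,0.9],"spin": 0,"jaw": 1},
    {"translation": [7,-13,1],"spin": 0,"jaw": 1},
    {"translation": [7,-13,1],"spin": 0,"jaw": 1}
  ]
}}

```text
time: 10.25
tool_pos: [0.4515, 0.2853, 0.1504]
tool_rot: [-3.135, 0.0, 1.83]
contact_force: [-0.2, -0.5, -0.5]
opening: 0.0917
grip_force: 0.0
```

```bash
python3 -c "
from plan import *
seg((.457,.285),.045,.015)
plan([(.4567,.2846,.045,1.83),(.4567,.2846,.004,1.83)])
"
```

```text
wrist ctr [457.3 288.9] size [61.3 61.2] topz 0.0259 long yaw 0.243 n 2841
t 10.30 pos [0.4544 0.2851 0.151 ] yaw 1.8295 open 0.0918
[-0.11  0.21 10.6 ] spin -0.03
[ 0.  -0.   4.1] spin -0.00
```

```bash
python3 -c "
from plan import *
seg((.457,.287),.045,.015); seg((.457,.287),.045,.015)
plan([(.4573,.288,.045,1.83),(.4573,.288,.004,1.83)])
"
```

```text
wrist ctr [457.4 288.6] size [61.4 61.5] topz 0.0259 long yaw 1.825 n 2833
wrist ctr [457.5 288.4] size [61.3 62.3] topz 0.0259 long yaw 1.808 n 2839
t 10.40 pos [0.4573 0.2846 0.1516] yaw 1.8272 open 0.0917
[ 0.33  0.09 10.66] spin -0.16
[ 0.  -0.   4.1] spin -0.00
```

Emit:
{"method": "send_rows", "body": {
  "targets": [
    {"translation": [0.35,0.1,2.5],"spin": 0,"jaw": 1},
    {"translation": [0.35,0.1,5],"spin": 0,"jaw": 1},
    {"translation": [0.35,0.1,7.5],"spin": 0,"jaw": 1},
    {"translation": [0.35,0.1,10],"spin": 0,"jaw": 1},
    {"translation": [0.35,0.1,11],"spin": 0,"jaw": 1}
  ]
}}

```text
time: 10.9
tool_pos: [0.4571, 0.2868, 0.0393]
tool_rot: [-3.138, 0.001, 1.825]
contact_force: [-1.3, 0.6, 0.1]
opening: 0.0914
grip_force: 0.0
```

Emit:
{"method": "send_rows", "body": {
  "targets": [
    {"translation": [0,0,1],"spin": 0,"jaw": 1},
    {"translation": [0,0,2],"spin": 0,"jaw": 1},
    {"translation": [0,0,3],"spin": 0,"jaw": 1},
    {"translation": [0,0,3.6],"spin": 0,"jaw": 1},
    {"translation": [0,0,3.7],"spin": 0,"jaw": 1}
  ]
}}

```text
time: 11.4
tool_pos: [0.4572, 0.2875, 0.0046]
tool_rot: [-3.141, 0.0, 1.826]
contact_force: [-0.6, 0.4, -0.1]
opening: 0.0919
grip_force: 0.0
```

Emit:
{"method": "send_rows", "body": {
  "targets": [
    {"translation": [0,0,0],"spin": 0,"jaw": 0.75},
    {"translation": [0,0,0],"spin": 0,"jaw": 0.7},
    {"translation": [0,0,0],"spin": 0,"jaw": 0.6},
    {"translation": [0,0,0],"spin": 0,"jaw": 0.5},
    {"translation": [0,0,0],"spin": 0,"jaw": 0.5}
  ],
  "force": 15
}}

```text
time: 11.9
tool_pos: [0.4576, 0.2877, 0.0055]
tool_rot: [3.141, -0.0, 1.826]
contact_force: [1.3, 0.6, 1.7]
opening: 0.0607
grip_force: 15.0
```

```bash
python3 -c "
from plan import *
plan([(.4573,.288,.15,1.83),(.57,.25,.17,1.83),(.6688,.2136,.12,1.83),(.6688,.2136,.078,1.83)])
"
```

```text
t 11.90 pos [0.4576 0.2877 0.0055] yaw 1.8258 open 0.0607
[  0.04  -0.02 -14.45] spin -0.24
[-6.56  9.92 -2.  ] spin -0.00
[-6.05  8.62  5.  ] spin -0.00
[ 0.  -0.   4.2] spin -0.00
```

Emit:
{"method": "send_rows", "body": {
  "targets": [
    {"translation": [0,0,-1],"spin": 0,"jaw": 0.5},
    {"translation": [0,0,-4.5],"spin": 0,"jaw": 0.5},
    {"translation": [0,0,-8.5],"spin": 0,"jaw": 0.5},
    {"translation": [0,0,-12.5],"spin": 0,"jaw": 0.5},
    {"translation": [0,0,-14.5],"spin": 0,"jaw": 0.5}
  ]
}}

```text
time: 12.4
tool_pos: [0.4586, 0.2882, 0.1545]
tool_rot: [3.136, -0.001, 1.826]
contact_force: [-0.4, 0.7, -1.4]
opening: 0.0601
grip_force: 15.0
```

Emit:
{"method": "send_rows", "body": {
  "targets": [
    {"translation": [-1,1.6,-0.4],"spin": 0,"jaw": 0.5},
    {"translation": [-2.4,3.6,-0.8],"spin": 0,"jaw": 0.5},
    {"translation": [-3.8,5.7,-1.2],"spin": 0,"jaw": 0.5},
    {"translation": [-5.2,7.8,-1.6],"spin": 0,"jaw": 0.5},
    {"translation": [-6.6,9.9,-2],"spin": 0,"jaw": 0.5}
  ]
}}

```text
time: 12.9
tool_pos: [0.5705, 0.2483, 0.171]
tool_rot: [-3.142, 0.0, 1.826]
contact_force: [0.5, -0.4, -0.6]
opening: 0.0604
grip_force: 15.0
```

Emit:
{"method": "send_rows", "body": {
  "targets": [
    {"translation": [-1.5,2.2,1],"spin": 0,"jaw": 0.5},
    {"translation": [-3,4.3,2],"spin": 0,"jaw": 0.5},
    {"translation": [-4.5,6.5,3.2],"spin": 0,"jaw": 0.5},
    {"translation": [-5.7,8.1,4.5],"spin": 0,"jaw": 0.5},
    {"translation": [-6.1,8.6,5],"spin": 0,"jaw": 0.5}
  ]
}}

```text
time: 13.4
tool_pos: [0.6691, 0.21, 0.1186]
tool_rot: [-3.139, 0.0, 1.824]
contact_force: [-0.7, -0.1, -0.9]
opening: 0.0603
grip_force: 15.0
```

```bash
python3 -c "
from plan import *
im=seg((.669,.213),.07,.1,.01,hi=.16); im=seg((.669,.213),.07,.1,.01,hi=.16); save('w4.png',im)
plan([(.6688,.2136,.084,1.83)])
"
```

```text
wrist ctr [664.7 226.1] size [95.6 30.4] topz 0.1392 long yaw 0.254 n 6506
wrist ctr [664.4 226. ] size [95.1 30.6] topz 0.1388 long yaw 0.250 n 6500
t 13.50 pos [0.6681 0.2108 0.1192] yaw 1.8249 open 0.0605
[0.25 0.14 3.52] spin -0.29
```

View pics/w4.png

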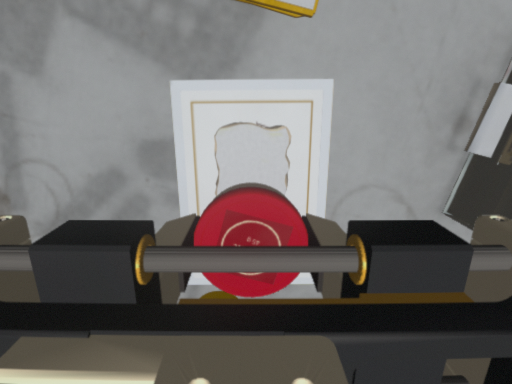

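The tin is held level (center about 251,240), with the foil and lid below, symmetric about column 251. I'll measure its offset from the TCP, and the lid's.

```bash
python3 -c "
from plan import *
f=toolframe(.12,.16,reg=.08)
for a in (-15,-8,0,8): 
    t=f[(f[:,1]>a)&(f[:,1]<a+7)]; print(a,np.round(np.percentile(t[:,0],[99,99.8]),1))
p=toolframe(.044,.054,reg=.13); t=p[(p[:,0]>50)&(p[:,0]<80)]; print(np.percentile(t[:,1],[1,99])); t=p[abs(p[:,1])<40]; print(np.percentile(t[:,0],99.7))
p=toolframe(.058,.075,reg=.1); t=p[(p[:,0]>38)&(p[:,0]<55)]; print(np.percentile(t[:,1],[1,99]))
"
```

```text
0.12 x -28.3..31.5 y -45.9..45.5 9329
-15 [30.5 30.7]
-8 [31.6 31.8]
0 [31.6 31.7]
8 [30.1 30.5]
0.044 x -85.0..90.5 y -60.2..62.9 14197
[-59.80387497  62.02346627]
90.548232112593
0.058 x 8.8..58.3 y -26.2..28.8 4165
[-25.49102862  28.51454066]
```

Emit:
{"method": "send_rows", "body": {
  "targets": [
    {"translation": [0.05,0.05,1],"spin": 0,"jaw": 0.5},
    {"translation": [0.1,0.1,2],"spin": 0,"jaw": 0.5},
    {"translation": [0.1,0.1,3],"spin": 0,"jaw": 0.5},
    {"translation": [0.15,0.15,3.6],"spin": 0,"jaw": 0.5},
    {"translation": [0.15,0.15,3.9],"spin": 0,"jaw": 0.5}
  ]
}}

```text
time: 14.15
tool_pos: [0.669, 0.2132, 0.0798]
tool_rot: [-3.14, 0.0, 1.826]
contact_force: [-0.4, -0.7, -0.6]
opening: 0.0603
grip_force: 15.0
```

Emit:
{"method": "send_rows", "body": {
  "targets": [
    {"translation": [0,0,0.08],"spin": 0,"jaw": 0.5},
    {"translation": [0,0,0.16],"spin": 0,"jaw": 0.5},
    {"translation": [0,0,0.24],"spin": 0,"jaw": 0.5},
    {"translation": [0,0,0.32],"spin": 0,"jaw": 0.5},
    {"translation": [0,0,0.4],"spin": 0,"jaw": 0.5}
  ]
}}

```text
time: 14.65
tool_pos: [0.6697, 0.2132, 0.0774]
tool_rot: [3.141, 0.0, 1.826]
contact_force: [-0.3, 0.6, -0.2]
opening: 0.0606
grip_force: 15.0
```

Emit:
{"method": "send_rows", "body": {
  "targets": [
    {"translation": [0,0,0.05],"spin": 0,"jaw": 0.5},
    {"translation": [0,0,0.1],"spin": 0,"jaw": 0.5},
    {"translation": [0,0,0.15],"spin": 0,"jaw": 0.5},
    {"translation": [0,0,0.15],"spin": 0,"jaw": 0.5},
    {"translation": [0,0,0.15],"spin": 0,"jaw": 0.5}
  ]
}}

```text
time: 15.15
tool_pos: [0.6696, 0.2132, 0.0757]
tool_rot: [-3.142, 0.0, 1.826]
contact_force: [-0.4, -0.8, -1.0]
opening: 0.0604
grip_force: 15.0
```

Emit:
{"method": "send_rows", "body": {
  "targets": [
    {"translation": [0,0,0.05],"spin": 0,"jaw": 0.5},
    {"translation": [0,0,0.1],"spin": 0,"jaw": 0.5},
    {"translation": [0,0,0.15],"spin": 0,"jaw": 0.5},
    {"translation": [0,0,0.15],"spin": 0,"jaw": 0.5},
    {"translation": [0,0,0.15],"spin": 0,"jaw": 0.5}
  ]
}}

```text
time: 15.65
tool_pos: [0.6696, 0.2133, 0.0747]
tool_rot: [3.141, 0.0, 1.826]
contact_force: [-2.1, -0.1, 2.5]
opening: 0.0609
grip_force: 15.0
```

Emit:
{"method": "send_rows", "body": {
  "targets": [
    {"translation": [0,0,0],"spin": 0,"jaw": 0.68},
    {"translation": [0,0,0],"spin": 0,"jaw": 0.72},
    {"translation": [0,0,0],"spin": 0,"jaw": 0.8},
    {"translation": [0,0,0],"spin": 0,"jaw": 0.9},
    {"translation": [0,0,0],"spin": 0,"jaw": 0.95}
  ]
}}

```text
time: 16.15
tool_pos: [0.6696, 0.2132, 0.074]
tool_rot: [-3.141, 0.0, 1.826]
contact_force: [-0.5, -1.6, 0.4]
opening: 0.0849
grip_force: 0.0
```

Emit:
{"method": "send_rows", "body": {
  "targets": [
    {"translation": [0,0,-2],"spin": 0,"jaw": 1},
    {"translation": [0,0,-5],"spin": 0,"jaw": 1},
    {"translation": [-2,0,-8],"spin": 0,"jaw": 1},
    {"translation": [-4,0,-11],"spin": 0,"jaw": 1},
    {"translation": [-5,0,-12],"spin": 0,"jaw": 1}
  ]
}}

```text
time: 16.65
tool_pos: [0.684, 0.1635, 0.1981]
tool_rot: [3.135, 0.001, 1.825]
contact_force: [0.3, 0.6, 0.8]
opening: 0.0919
grip_force: 0.0
```

Emit:
{"method": "send_rows", "body": {
  "targets": [
    {"translation": [0,0,0],"spin": 0,"jaw": 1},
    {"translation": [0,0,0],"spin": 0,"jaw": 1},
    {"translation": [0,0,0],"spin": 0,"jaw": 1},
    {"translation": [0,0,0],"spin": 0,"jaw": 1},
    {"translation": [0,0,0],"spin": 0,"jaw": 1}
  ]
}}

```text
time: 17.15
tool_pos: [0.6817, 0.1655, 0.1931]
tool_rot: [-3.14, -0.0, 1.827]
contact_force: [-0.1, -0.4, -0.8]
opening: 0.0921
grip_force: 0.0
```

```bash
python3 -c "
from plan import *
seg((.669,.213),.06,.085,.01,hi=.11)
seg((.669,.213),.06,.055,.05,hi=.11)
im=seg((.669,.213),.115,.042,.09,hi=.11); save('w5.png',im)
plan([(.62,.02,.22,1.7),(.5,-.16,.22,1.7),(.456,-.2515,.17,1.7)])
"
```

```text
wrist ctr [669.2 213.4] size [62.2 61.2] topz 0.0950 long yaw 0.385 n 3892
wrist ctr [668.8 214.2] size [ 61.6 112.8] topz 0.0942 long yaw 1.818 n 6621
wrist ctr [668.6 214.2] size [125.  177.7] topz 0.0494 long yaw 1.831 n 20550
t 17.30 pos [0.6821 0.1652 0.1939] yaw 1.8262 open 0.0916
[-12.48  -9.67  -2.61] spin 7.23
[-16.3  -14.22  -0.  ] spin -0.00
[-8.51 -5.54  5.  ] spin -0.00
```

Tin (669.2,213.4), foil (668.8,214.2) and box (668.6,214.2) agree within 1 mm, with the tin top at 0.095 as expected. Next is the ribbon roll.

Emit:
{"method": "send_rows", "body": {
  "targets": [
    {"translation": [-2.5,-2,-0.5],"spin": 1.5,"jaw": 1},
    {"translation": [-5,-3.9,-1],"spin": 3,"jaw": 1},
    {"translation": [-7.5,-5.8,-1.5],"spin": 4.5,"jaw": 1},
    {"translation": [-10,-7.7,-2],"spin": 6,"jaw": 1},
    {"translation": [-12.5,-9.7,-2.6],"spin": 7.2,"jaw": 1}
  ]
}}

```text
time: 17.8
tool_pos: [0.6193, 0.0184, 0.2203]
tool_rot: [3.142, 0.0, 1.699]
contact_force: [-0.1, 0.1, -0.6]
opening: 0.0921
grip_force: 0.0
```

Emit:
{"method": "send_rows", "body": {
  "targets": [
    {"translation": [-3.3,-2.8,0],"spin": 0,"jaw": 1},
    {"translation": [-6.5,-5.7,0],"spin": 0,"jaw": 1},
    {"translation": [-9.8,-8.5,0],"spin": 0,"jaw": 1},
    {"translation": [-13,-11.4,0],"spin": 0,"jaw": 1},
    {"translation": [-16.3,-14.2,0],"spin": 0,"jaw": 1}
  ]
}}

```text
time: 18.3
tool_pos: [0.499, -0.1617, 0.2205]
tool_rot: [3.141, 0.0, 1.7]
contact_force: [0.3, -1.4, 0.5]
opening: 0.0919
grip_force: 0.0
```

Emit:
{"method": "send_rows", "body": {
  "targets": [
    {"translation": [-2.5,-1.7,1.5],"spin": 0,"jaw": 1},
    {"translation": [-5,-3.4,3],"spin": 0,"jaw": 1},
    {"translation": [-7.5,-5,4.5],"spin": 0,"jaw": 1},
    {"translation": [-8.5,-5.5,5],"spin": 0,"jaw": 1},
    {"translation": [-8.5,-5.5,5],"spin": 0,"jaw": 1}
  ]
}}

```text
time: 18.8
tool_pos: [0.456, -0.2528, 0.1698]
tool_rot: [-3.141, -0.001, 1.698]
contact_force: [0.0, -0.3, 0.3]
opening: 0.0919
grip_force: 0.0
```

Emit:
{"method": "send_rows", "body": {
  "targets": [
    {"translation": [0,0,0],"spin": 0,"jaw": 1},
    {"translation": [0,0,0],"spin": 0,"jaw": 1},
    {"translation": [0,0,0],"spin": 0,"jaw": 1},
    {"translation": [0,0,0],"spin": 0,"jaw": 1},
    {"translation": [0,0,0],"spin": 0,"jaw": 1}
  ]
}}

```text
time: 19.3
tool_pos: [0.4568, -0.2515, 0.1704]
tool_rot: [3.141, 0.0, 1.701]
contact_force: [-1.1, 0.5, 1.4]
opening: 0.0919
grip_force: 0.0
```

```bash
python3 -c "
from plan import *
im=seg((.456,-.251),.05,.033,.006); seg((.456,-.251),.05,.033,.006); save('w6.png',im)
plan([(.456,-.251,.06,1.7),(.456,-.251,.012,1.7)])
"
```

```text
wrist ctr [ 456.8 -249.7] size [60.9 61. ] topz 0.0377 long yaw 1.715 n 2465
wrist ctr [ 456.7 -249.4] size [61.1 60.5] topz 0.0377 long yaw 0.129 n 2466
t 19.40 pos [ 0.4567 -0.2517  0.1703] yaw 1.7006 open 0.0918
[ 0.08 -0.06 11.03] spin 0.03
[ 0.  -0.   4.8] spin -0.00
```

View pics/w6.png

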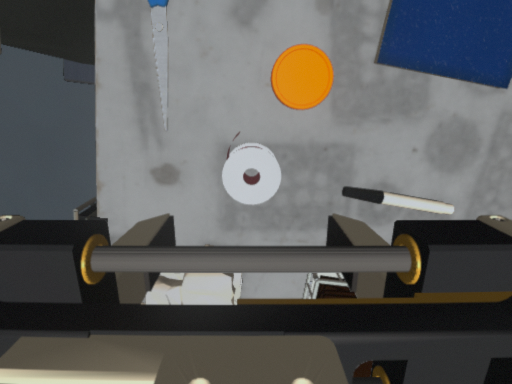

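Ribbon roll at (252,174), with its tail going up-left to (237,133), clear of the fingers. The marker cap at (345,190) is out of the right finger's way. Descending.

Emit:
{"method": "send_rows", "body": {
  "targets": [
    {"translation": [0.2,0,2.5],"spin": 0,"jaw": 1},
    {"translation": [0.2,0,5],"spin": 0,"jaw": 1},
    {"translation": [0.2,0,7.5],"spin": 0,"jaw": 1},
    {"translation": [0.2,0,10],"spin": 0,"jaw": 1},
    {"translation": [0.2,0,11.5],"spin": 0,"jaw": 1}
  ]
}}

```text
time: 19.9
tool_pos: [0.4556, -0.2494, 0.0535]
tool_rot: [-3.14, -0.002, 1.7]
contact_force: [0.6, -0.2, 0.1]
opening: 0.0918
grip_force: 0.0
```

Emit:
{"method": "send_rows", "body": {
  "targets": [
    {"translation": [0,0,1],"spin": 0,"jaw": 1},
    {"translation": [0,0,2],"spin": 0,"jaw": 1},
    {"translation": [0,0,3],"spin": 0,"jaw": 1},
    {"translation": [0,0,3.9],"spin": 0,"jaw": 1},
    {"translation": [0,0,4.3],"spin": 0,"jaw": 1}
  ]
}}

```text
time: 20.4
tool_pos: [0.4561, -0.2498, 0.0115]
tool_rot: [-3.141, -0.0, 1.7]
contact_force: [-0.4, 0.1, -0.7]
opening: 0.0915
grip_force: 0.0
```

Emit:
{"method": "send_rows", "body": {
  "targets": [
    {"translation": [0,0,0],"spin": 0,"jaw": 0.75},
    {"translation": [0,0,0],"spin": 0,"jaw": 0.7},
    {"translation": [0,0,0],"spin": 0,"jaw": 0.6},
    {"translation": [0,0,0],"spin": 0,"jaw": 0.5},
    {"translation": [0,0,0],"spin": 0,"jaw": 0.5}
  ],
  "force": 12
}}

```text
time: 20.9
tool_pos: [0.4566, -0.2501, 0.0126]
tool_rot: [3.141, 0.001, 1.7]
contact_force: [1.0, 0.4, 1.6]
opening: 0.0603
grip_force: 12.0
```

```bash
python3 -c "
from plan import *
plan([(.457,-.249,.18,1.7),(.53,-.12,.21,1.75),(.62,.06,.21,1.826),(.669,.2132,.18,1.826),(.669,.2132,.115,1.826)])
"
```

```text
t 20.90 pos [ 0.4566 -0.2501  0.0126] yaw 1.7002 open 0.0603
[  0.11   0.06 -16.74] spin 0.01
[11.85  8.9  -3.  ] spin -2.86
[16.11 12.06  0.  ] spin -4.35
[13.59  8.61  3.  ] spin -0.00
[ 0.  -0.   6.5] spin -0.00
```

Emit:
{"method": "send_rows", "body": {
  "targets": [
    {"translation": [0,0,-1],"spin": 0,"jaw": 0.5},
    {"translation": [0,0,-4],"spin": 0,"jaw": 0.5},
    {"translation": [0,0,-8],"spin": 0,"jaw": 0.5},
    {"translation": [0,0,-12],"spin": 0,"jaw": 0.5},
    {"translation": [0,0,-16],"spin": 0,"jaw": 0.5}
  ]
}}

```text
time: 21.4
tool_pos: [0.4559, -0.2497, 0.1745]
tool_rot: [3.142, 0.0, 1.7]
contact_force: [0.6, -0.4, -1.1]
opening: 0.0599
grip_force: 12.0
```

Emit:
{"method": "send_rows", "body": {
  "targets": [
    {"translation": [1.5,1.1,-1],"spin": -0.5,"jaw": 0.5},
    {"translation": [4,3,-2],"spin": -1,"jaw": 0.5},
    {"translation": [6.5,5,-3],"spin": -1.5,"jaw": 0.5},
    {"translation": [9.2,7,-3.7],"spin": -2,"jaw": 0.5},
    {"translation": [11.9,8.9,-3.7],"spin": -2.9,"jaw": 0.5}
  ]
}}

```text
time: 21.9
tool_pos: [0.53, -0.1195, 0.2111]
tool_rot: [3.139, 0.001, 1.751]
contact_force: [-0.2, -0.5, -1.0]
opening: 0.0601
grip_force: 12.0
```

Emit:
{"method": "send_rows", "body": {
  "targets": [
    {"translation": [3.2,2.4,0],"spin": -0.9,"jaw": 0.5},
    {"translation": [6.4,4.8,0],"spin": -1.8,"jaw": 0.5},
    {"translation": [9.6,7.2,0],"spin": -2.6,"jaw": 0.5},
    {"translation": [12.9,9.6,0],"spin": -3.5,"jaw": 0.5},
    {"translation": [16.1,12.1,0],"spin": -4.4,"jaw": 0.5}
  ]
}}

```text
time: 22.4
tool_pos: [0.6195, 0.0613, 0.21]
tool_rot: [3.142, 0.0, 1.828]
contact_force: [0.8, -0.9, -1.1]
opening: 0.0602
grip_force: 12.0
```

Emit:
{"method": "send_rows", "body": {
  "targets": [
    {"translation": [3,2,0],"spin": 0,"jaw": 0.5},
    {"translation": [6.5,4.2,0.5],"spin": 0,"jaw": 0.5},
    {"translation": [10,6.3,1.2],"spin": 0,"jaw": 0.5},
    {"translation": [12.6,8,2],"spin": 0,"jaw": 0.5},
    {"translation": [13.6,8.6,3],"spin": 0,"jaw": 0.5}
  ]
}}

```text
time: 22.9
tool_pos: [0.668, 0.2162, 0.1793]
tool_rot: [3.141, -0.001, 1.831]
contact_force: [-0.5, -0.1, -1.2]
opening: 0.0602
grip_force: 12.0
```

Emit:
{"method": "send_rows", "body": {
  "targets": [
    {"translation": [0,0,0],"spin": 0,"jaw": 0.5},
    {"translation": [0,0,0],"spin": 0,"jaw": 0.5},
    {"translation": [0,0,0],"spin": 0,"jaw": 0.5},
    {"translation": [0,0,0],"spin": 0,"jaw": 0.5},
    {"translation": [0,0,0],"spin": 0,"jaw": 0.5}
  ]
}}

```text
time: 23.4
tool_pos: [0.6683, 0.2119, 0.18]
tool_rot: [3.141, 0.0, 1.826]
contact_force: [0.7, 0.5, 0.2]
opening: 0.0597
grip_force: 12.0
```

```bash
python3 -c "
from plan import *
im,d,W=cloud('wrist'); save('w7.png',im)
f=toolframe(.17,.23,reg=.06); 
for a in (-15,-8,0,8): 
    t=f[(f[:,1]>a)&(f[:,1]<a+7)]; print(a,np.round(np.percentile(t[:,0],[99,99.8]),1), 'z',np.round(np.percentile(t[t[:,0]>20][:,2],[5,50,95]),1))
p=toolframe(.044,.054,reg=.13); t=p[(p[:,0]>50)&(p[:,0]<80)]; print(np.percentile(t[:,1],[1,99])); t=p[abs(p[:,1])<40]; print(np.percentile(t[:,0],99.7))
toolframe(.085,.1,reg=.08)
plan([(.669,.2132,.115,1.826)])
"
```

```text
0.17 x -27.0..40.4 y -45.7..45.1 10367
-15 [43.6 44.2] z [-25.9 -24.7   7.4]
-8 [30.8 31.1] z [-26.1 -24.8   5.3]
0 [30.8 31.1] z [-25.8 -24.8   6.3]
8 [29.1 29.5] z [-25.9 -24.8   6.5]
0.044 x -38.4..89.4 y -60.7..62.6 9114
[-60.19967611  61.6729515 ]
89.42507146736705
0.085 x 1.9..32.0 y -28.1..31.9 1396
t 23.60 pos [0.6681 0.2127 0.1794] yaw 1.8272 open 0.0600
[0.03 0.1  6.44] spin 0.07
```

View pics/w7.png

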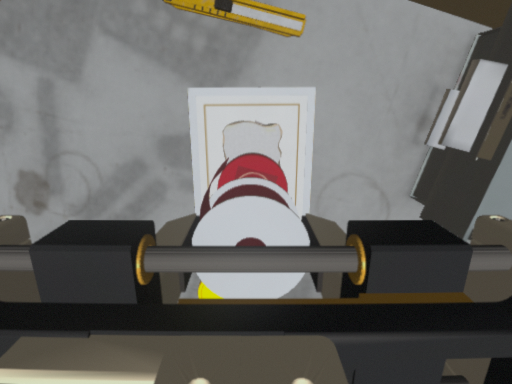

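The roll is held level (center 250,243), with the red tin below at (252,180). The far edges give about +0.5 and +1 mm for the remaining shift. Lowering.

Emit:
{"method": "send_rows", "body": {
  "targets": [
    {"translation": [0.05,0.05,1.5],"spin": 0,"jaw": 0.5},
    {"translation": [0.05,0.1,3],"spin": 0,"jaw": 0.5},
    {"translation": [0.05,0.1,4.5],"spin": 0,"jaw": 0.5},
    {"translation": [0.05,0.1,5.8],"spin": 0,"jaw": 0.5},
    {"translation": [0.05,0.1,6.5],"spin": 0,"jaw": 0.5}
  ]
}}

```text
time: 24.1
tool_pos: [0.6683, 0.2136, 0.1127]
tool_rot: [-3.14, -0.0, 1.828]
contact_force: [0.3, -0.5, -0.9]
opening: 0.06
grip_force: 12.0
```

Emit:
{"method": "send_rows", "body": {
  "targets": [
    {"translation": [0,0,0.08],"spin": 0,"jaw": 0.5},
    {"translation": [0,0,0.16],"spin": 0,"jaw": 0.5},
    {"translation": [0,0,0.24],"spin": 0,"jaw": 0.5},
    {"translation": [0,0,0.32],"spin": 0,"jaw": 0.5},
    {"translation": [0,0,0.32],"spin": 0,"jaw": 0.5}
  ]
}}

```text
time: 24.6
tool_pos: [0.669, 0.2137, 0.1113]
tool_rot: [3.141, 0.0, 1.828]
contact_force: [0.5, 0.2, -1.2]
opening: 0.0601
grip_force: 12.0
```

Emit:
{"method": "send_rows", "body": {
  "targets": [
    {"translation": [0,0,0.05],"spin": 0,"jaw": 0.5},
    {"translation": [0,0,0.1],"spin": 0,"jaw": 0.5},
    {"translation": [0,0,0.15],"spin": 0,"jaw": 0.5},
    {"translation": [0,0,0.18],"spin": 0,"jaw": 0.5},
    {"translation": [0,0,0.18],"spin": 0,"jaw": 0.5}
  ]
}}

```text
time: 25.1
tool_pos: [0.6688, 0.2137, 0.1091]
tool_rot: [-3.141, 0.0, 1.828]
contact_force: [-0.2, -0.6, -1.3]
opening: 0.0601
grip_force: 12.0
```

Emit:
{"method": "send_rows", "body": {
  "targets": [
    {"translation": [0,0,0.03],"spin": 0,"jaw": 0.5},
    {"translation": [0,0,0.06],"spin": 0,"jaw": 0.5},
    {"translation": [0,0,0.09],"spin": 0,"jaw": 0.5},
    {"translation": [0,0,0.1],"spin": 0,"jaw": 0.5},
    {"translation": [0,0,0.1],"spin": 0,"jaw": 0.5}
  ]
}}

```text
time: 25.6
tool_pos: [0.669, 0.2138, 0.1086]
tool_rot: [3.141, 0.0, 1.828]
contact_force: [-1.0, 0.4, 2.0]
opening: 0.0605
grip_force: 12.0
```

Emit:
{"method": "send_rows", "body": {
  "targets": [
    {"translation": [0,0,0],"spin": 0,"jaw": 0.68},
    {"translation": [0,0,0],"spin": 0,"jaw": 0.72},
    {"translation": [0,0,0],"spin": 0,"jaw": 0.8},
    {"translation": [0,0,0],"spin": 0,"jaw": 0.9},
    {"translation": [0,0,0],"spin": 0,"jaw": 0.95}
  ]
}}

```text
time: 26.1
tool_pos: [0.6688, 0.2137, 0.108]
tool_rot: [-3.141, 0.0, 1.828]
contact_force: [-0.6, -0.6, 0.2]
opening: 0.0846
grip_force: 0.0
```

Emit:
{"method": "send_rows", "body": {
  "targets": [
    {"translation": [0,0,-2],"spin": 0,"jaw": 1},
    {"translation": [0,0,-5],"spin": 0,"jaw": 1},
    {"translation": [-2,0,-8],"spin": 0,"jaw": 1},
    {"translation": [-4,0,-11],"spin": 0,"jaw": 1},
    {"translation": [-5,0,-12],"spin": 0,"jaw": 1}
  ]
}}

```text
time: 26.6
tool_pos: [0.6832, 0.1641, 0.2321]
tool_rot: [3.135, 0.001, 1.827]
contact_force: [0.6, 0.2, -0.5]
opening: 0.0919
grip_force: 0.0
```

Emit:
{"method": "send_rows", "body": {
  "targets": [
    {"translation": [0,0,0],"spin": 0,"jaw": 1},
    {"translation": [0,0,0],"spin": 0,"jaw": 1},
    {"translation": [0,0,0],"spin": 0,"jaw": 1},
    {"translation": [0,0,0],"spin": 0,"jaw": 1},
    {"translation": [0,0,0],"spin": 0,"jaw": 1}
  ]
}}

```text
time: 27.1
tool_pos: [0.6811, 0.166, 0.2271]
tool_rot: [-3.14, -0.0, 1.828]
contact_force: [0.2, -0.9, -0.1]
opening: 0.0917
grip_force: 0.0
```

```bash
python3 -c "
from plan import *
im=seg((.669,.213),.04,.12,.01,hi=.15)
seg((.669,.213),.115,.042,.13,hi=.15); save('w8.png',im)
plan([(.60,.07,.19,1.826),(.50,-.02,.17,1.826),(.457,-.043,.15,1.826)])
"
```

```text
wrist ctr [668.4 213.6] size [61.9 60.8] topz 0.1337 long yaw 0.159 n 3712
wrist ctr [668.6 214.5] size [124.8 176.9] topz 0.0496 long yaw 1.830 n 16672
t 27.20 pos [0.6814 0.1658 0.2277] yaw 1.8281 open 0.0916
[ -7.19 -10.31   3.77] spin 0.12
[ -6.18 -11.95   2.  ] spin -0.00
[-1.14 -4.74  2.  ] spin -0.00
```

View pics/w8.png

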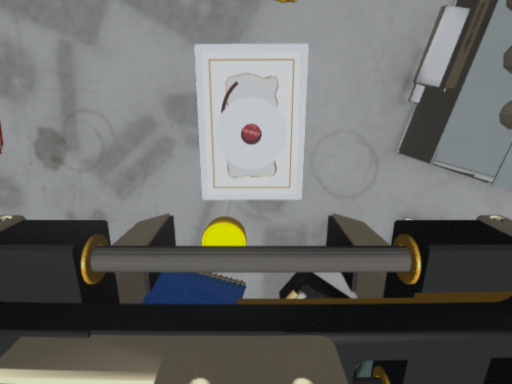

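The ribbon roll sits level at (252,133), center (668.4,213.6), top 0.134. Now the label roll.

Emit:
{"method": "send_rows", "body": {
  "targets": [
    {"translation": [-1.5,-2,0],"spin": 0,"jaw": 1},
    {"translation": [-3,-4.1,0.5],"spin": 0,"jaw": 1},
    {"translation": [-4.4,-6.2,1.5],"spin": 0,"jaw": 1},
    {"translation": [-5.8,-8.3,2.5],"spin": 0,"jaw": 1},
    {"translation": [-7.2,-10.3,3.8],"spin": 0,"jaw": 1}
  ]
}}

```text
time: 27.7
tool_pos: [0.5996, 0.069, 0.1903]
tool_rot: [3.14, 0.0, 1.828]
contact_force: [0.9, 0.2, -0.4]
opening: 0.0917
grip_force: 0.0
```

Emit:
{"method": "send_rows", "body": {
  "targets": [
    {"translation": [-1.3,-2.4,0.4],"spin": 0,"jaw": 1},
    {"translation": [-2.5,-4.8,0.8],"spin": 0,"jaw": 1},
    {"translation": [-3.7,-7.2,1.2],"spin": 0,"jaw": 1},
    {"translation": [-5,-9.6,1.6],"spin": 0,"jaw": 1},
    {"translation": [-6.2,-12,2],"spin": 0,"jaw": 1}
  ]
}}

```text
time: 28.2
tool_pos: [0.4991, -0.0215, 0.1702]
tool_rot: [3.141, 0.0, 1.828]
contact_force: [-0.9, -0.6, 1.4]
opening: 0.0915
grip_force: 0.0
```

Emit:
{"method": "send_rows", "body": {
  "targets": [
    {"translation": [-0.5,-2,1],"spin": 0,"jaw": 1},
    {"translation": [-1.1,-4.7,2],"spin": 0,"jaw": 1},
    {"translation": [-1.1,-4.7,2],"spin": 0,"jaw": 1},
    {"translation": [-1.1,-4.7,2],"spin": 0,"jaw": 1},
    {"translation": [-1.1,-4.7,2],"spin": 0,"jaw": 1}
  ]
}}

```text
time: 28.7
tool_pos: [0.4584, -0.0434, 0.1508]
tool_rot: [3.14, 0.001, 1.828]
contact_force: [-0.4, -0.3, 0.4]
opening: 0.0917
grip_force: 0.0
```

Emit:
{"method": "send_rows", "body": {
  "targets": [
    {"translation": [0,0,0],"spin": 0,"jaw": 1},
    {"translation": [0,0,0],"spin": 0,"jaw": 1},
    {"translation": [0,0,0],"spin": 0,"jaw": 1},
    {"translation": [0,0,0],"spin": 0,"jaw": 1},
    {"translation": [0,0,0],"spin": 0,"jaw": 1}
  ]
}}

```text
time: 29.2
tool_pos: [0.4573, -0.0434, 0.1502]
tool_rot: [-3.142, 0.0, 1.828]
contact_force: [0.2, 0.0, 0.6]
opening: 0.0918
grip_force: 0.0
```

```bash
python3 -c "
from plan import *
seg((.458,-.043),.035,.018,.006); seg((.458,-.043),.035,.018,.006)
plan([(.458,-.043,.04,1.826),(.458,-.043,.004,1.826)])
"
```

```text
wrist ctr [458.5 -42.1] size [43.6 43.3] topz 0.0254 long yaw 1.111 n 1299
wrist ctr [458.4 -42.3] size [43.1 43.8] topz 0.0254 long yaw 1.810 n 1296
t 29.30 pos [ 0.4573 -0.0434  0.1502] yaw 1.8276 open 0.0922
[ 0.02  0.08 11.02] spin 0.09
[ 0.  -0.   3.6] spin -0.00
```

Emit:
{"method": "send_rows", "body": {
  "targets": [
    {"translation": [0.1,0.1,2.5],"spin": 0,"jaw": 1},
    {"translation": [0.1,0.1,5],"spin": 0,"jaw": 1},
    {"translation": [0.1,0.1,7.5],"spin": 0,"jaw": 1},
    {"translation": [0.1,0.1,10],"spin": 0,"jaw": 1},
    {"translation": [0.1,0.1,11.2],"spin": 0,"jaw": 1}
  ]
}}

```text
time: 29.8
tool_pos: [0.4569, -0.042, 0.0364]
tool_rot: [-3.139, -0.001, 1.827]
contact_force: [0.1, 0.6, -0.2]
opening: 0.0919
grip_force: 0.0
```

Emit:
{"method": "send_rows", "body": {
  "targets": [
    {"translation": [0,0,1],"spin": 0,"jaw": 1},
    {"translation": [0,0,2],"spin": 0,"jaw": 0.9},
    {"translation": [0,0,2.8],"spin": 0,"jaw": 0.85},
    {"translation": [0,0,3.3],"spin": 0,"jaw": 0.8},
    {"translation": [0,0,3.3],"spin": 0,"jaw": 0.75}
  ]
}}

```text
time: 30.3
tool_pos: [0.4578, -0.0422, 0.0048]
tool_rot: [-3.141, -0.0, 1.828]
contact_force: [-0.5, 0.3, 0.2]
opening: 0.0705
grip_force: 0.0
```

Emit:
{"method": "send_rows", "body": {
  "targets": [
    {"translation": [0,0,0],"spin": 0,"jaw": 0.55},
    {"translation": [0,0,0],"spin": 0,"jaw": 0.5},
    {"translation": [0,0,0],"spin": 0,"jaw": 0.4},
    {"translation": [0,0,0],"spin": 0,"jaw": 0.3},
    {"translation": [0,0,0],"spin": 0,"jaw": 0.3}
  ],
  "force": 10
}}

```text
time: 30.8
tool_pos: [0.4582, -0.0423, 0.0055]
tool_rot: [3.141, 0.0, 1.828]
contact_force: [1.0, -0.3, 3.3]
opening: 0.0438
grip_force: 10.0
```

```bash
python3 -c "
from plan import *
plan([(.4585,-.0425,.17,1.827),(.53,.05,.23,1.827),(.64,.16,.22,1.827),(.669,.2132,.20,1.827),(.669,.2137,.142,1.827)])
"
```

```text
t 30.80 pos [ 0.4582 -0.0423  0.0055] yaw 1.8276 open 0.0438
[ -0.03   0.03 -16.45] spin 0.04
[ 7.14  9.26 -6.  ] spin -0.00
[ 7.85 13.43  1.  ] spin -0.00
[4.41 4.15 2.  ] spin -0.00
[0.05 0.01 5.8 ] spin -0.00
```

Emit:
{"method": "send_rows", "body": {
  "targets": [
    {"translation": [0,0,-1],"spin": 0,"jaw": 0.3},
    {"translation": [0,0,-4],"spin": 0,"jaw": 0.3},
    {"translation": [0,0,-8],"spin": 0,"jaw": 0.3},
    {"translation": [0,0,-12],"spin": 0,"jaw": 0.3},
    {"translation": [0,0,-16.5],"spin": 0,"jaw": 0.3}
  ]
}}

```text
time: 31.3
tool_pos: [0.4571, -0.042, 0.172]
tool_rot: [-3.141, -0.0, 1.828]
contact_force: [1.4, 0.5, -0.9]
opening: 0.0434
grip_force: 10.0
```

Emit:
{"method": "send_rows", "body": {
  "targets": [
    {"translation": [0.8,1.1,-2],"spin": 0,"jaw": 0.3},
    {"translation": [2.3,3,-4],"spin": 0,"jaw": 0.3},
    {"translation": [4,5.2,-5],"spin": 0,"jaw": 0.3},
    {"translation": [5.6,7.3,-6],"spin": 0,"jaw": 0.3},
    {"translation": [7.1,9.3,-6],"spin": 0,"jaw": 0.3}
  ]
}}

```text
time: 31.8
tool_pos: [0.5308, 0.051, 0.2325]
tool_rot: [3.139, 0.001, 1.828]
contact_force: [0.4, 0.1, 0.1]
opening: 0.0435
grip_force: 10.0
```

Emit:
{"method": "send_rows", "body": {
  "targets": [
    {"translation": [1.6,2.7,0],"spin": 0,"jaw": 0.3},
    {"translation": [3.2,5.4,0],"spin": 0,"jaw": 0.3},
    {"translation": [4.8,8.1,0.3],"spin": 0,"jaw": 0.3},
    {"translation": [6.4,10.9,0.6],"spin": 0,"jaw": 0.3},
    {"translation": [7.9,13.4,1],"spin": 0,"jaw": 0.3}
  ]
}}

```text
time: 32.3
tool_pos: [0.64, 0.1616, 0.2207]
tool_rot: [3.141, 0.0, 1.828]
contact_force: [0.6, 0.0, 0.1]
opening: 0.0431
grip_force: 10.0
```

Emit:
{"method": "send_rows", "body": {
  "targets": [
    {"translation": [1.5,1.4,0.5],"spin": 0,"jaw": 0.3},
    {"translation": [2.8,2.6,1],"spin": 0,"jaw": 0.3},
    {"translation": [3.8,3.6,1.5],"spin": 0,"jaw": 0.3},
    {"translation": [4.4,4.2,2],"spin": 0,"jaw": 0.3},
    {"translation": [4.4,4.2,2],"spin": 0,"jaw": 0.3}
  ]
}}

```text
time: 32.8
tool_pos: [0.6684, 0.2144, 0.1992]
tool_rot: [-3.14, -0.0, 1.829]
contact_force: [-1.6, -0.4, -0.9]
opening: 0.0436
grip_force: 10.0
```

Emit:
{"method": "send_rows", "body": {
  "targets": [
    {"translation": [0,0,0],"spin": 0,"jaw": 0.3},
    {"translation": [0,0,0],"spin": 0,"jaw": 0.3},
    {"translation": [0,0,0],"spin": 0,"jaw": 0.3},
    {"translation": [0,0,0],"spin": 0,"jaw": 0.3},
    {"translation": [0,0,0],"spin": 0,"jaw": 0.3}
  ]
}}

```text
time: 33.3
tool_pos: [0.6689, 0.2134, 0.2005]
tool_rot: [3.141, 0.0, 1.827]
contact_force: [0.3, -0.5, -0.1]
opening: 0.0436
grip_force: 10.0
```

```bash
python3 -c "
from plan import *
im,d,W=cloud('wrist'); save('w9.png',im)
f=toolframe(.20,.235,reg=.035); 
for a in (-14,-7,0,7): 
    t=f[(f[:,1]>a)&(f[:,1]<a+7)]; print(a,np.round(np.percentile(t[:,0],[99,99.8]),1))
p=toolframe(.044,.054,reg=.13); t=p[(p[:,0]>50)&(p[:,0]<80)]; print(np.percentile(t[:,1],[1,99])); t=p[abs(p[:,1])<40]; print(np.percentile(t[:,0],99.7))
p=toolframe(.128,.14,reg=.06);p=p[p[:,2]>0]
for a in (-14,-7,0,7): 
    t=p[(p[:,1]>a)&(p[:,1]<a+7)]; print(a,np.round(np.percentile(t[:,0],[99,99.8]),1))
plan([(.669,.2137,.145,1.827)])
"
```

```text
0.2 x -21.1..21.7 y -34.4..34.1 4973
-14 [20.4 20.5]
-7 [21.7 21.9]
0 [21.7 21.8]
7 [20.1 20.3]
0.044 x -51.6..88.5 y -61.6..61.7 8487
[-61.14667594  60.57373406]
88.57168396434686
0.128 x -11.5..31.2 y -30.5..29.6 2409
-14 [29.7 35.9]
-7 [31.3 31.3]
0 [31.2 31.3]
7 [29.6 29.9]
t 33.50 pos [0.6689 0.2137 0.2002] yaw 1.8275 open 0.0432
[-0.    0.01  5.52] spin 0.03
```

View pics/w9.png

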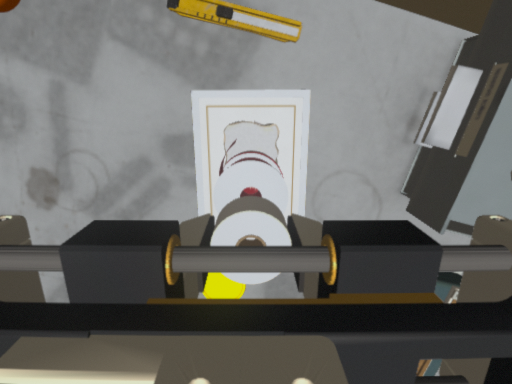

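The label roll is held level (center 250,240) over the ribbon roll (252,190). The far edges, 21.8 and 31.3 mm, show them concentric. Lowering straight.

Emit:
{"method": "send_rows", "body": {
  "targets": [
    {"translation": [0,0,1.3],"spin": 0,"jaw": 0.3},
    {"translation": [0,0,2.6],"spin": 0,"jaw": 0.3},
    {"translation": [0,0,3.9],"spin": 0,"jaw": 0.3},
    {"translation": [0,0,5],"spin": 0,"jaw": 0.3},
    {"translation": [0,0,5.6],"spin": 0,"jaw": 0.3}
  ]
}}

```text
time: 34.0
tool_pos: [0.6682, 0.2136, 0.1419]
tool_rot: [-3.139, -0.0, 1.828]
contact_force: [0.2, 0.7, -0.3]
opening: 0.0434
grip_force: 10.0
```

Emit:
{"method": "send_rows", "body": {
  "targets": [
    {"translation": [0,0,0.08],"spin": 0,"jaw": 0.3},
    {"translation": [0,0,0.16],"spin": 0,"jaw": 0.3},
    {"translation": [0,0,0.24],"spin": 0,"jaw": 0.3},
    {"translation": [0,0,0.3],"spin": 0,"jaw": 0.3},
    {"translation": [0,0,0.3],"spin": 0,"jaw": 0.3}
  ]
}}

```text
time: 34.5
tool_pos: [0.669, 0.2137, 0.1415]
tool_rot: [3.141, 0.0, 1.828]
contact_force: [-0.0, 1.1, -1.3]
opening: 0.0432
grip_force: 10.0
```

Emit:
{"method": "send_rows", "body": {
  "targets": [
    {"translation": [0,0,0.04],"spin": 0,"jaw": 0.3},
    {"translation": [0,0,0.08],"spin": 0,"jaw": 0.3},
    {"translation": [0,0,0.12],"spin": 0,"jaw": 0.3},
    {"translation": [0,0,0.15],"spin": 0,"jaw": 0.3},
    {"translation": [0,0,0.15],"spin": 0,"jaw": 0.3}
  ]
}}

```text
time: 35.0
tool_pos: [0.6691, 0.2138, 0.1402]
tool_rot: [3.141, 0.0, 1.828]
contact_force: [0.4, 0.1, 2.1]
opening: 0.0434
grip_force: 10.0
```

Emit:
{"method": "send_rows", "body": {
  "targets": [
    {"translation": [0,0,0.02],"spin": 0,"jaw": 0.3},
    {"translation": [0,0,0.04],"spin": 0,"jaw": 0.3},
    {"translation": [0,0,0.05],"spin": 0,"jaw": 0.3},
    {"translation": [0,0,0.05],"spin": 0,"jaw": 0.3},
    {"translation": [0,0,0.05],"spin": 0,"jaw": 0.3}
  ]
}}

```text
time: 35.5
tool_pos: [0.6691, 0.2139, 0.1401]
tool_rot: [3.14, 0.0, 1.828]
contact_force: [-1.9, 0.2, 5.6]
opening: 0.0431
grip_force: 10.0
```

Contact is firm. Release and back off.

Emit:
{"method": "send_rows", "body": {
  "targets": [
    {"translation": [0,0,0],"spin": 0,"jaw": 0.5},
    {"translation": [0,0,0],"spin": 0,"jaw": 0.55},
    {"translation": [0,0,0],"spin": 0,"jaw": 0.65},
    {"translation": [0,0,0],"spin": 0,"jaw": 0.75},
    {"translation": [0,0,0],"spin": 0,"jaw": 0.8}
  ]
}}

```text
time: 36.0
tool_pos: [0.6688, 0.2137, 0.1389]
tool_rot: [-3.141, 0.0, 1.828]
contact_force: [0.6, 0.3, 0.7]
opening: 0.0696
grip_force: 0.0
```

Emit:
{"method": "send_rows", "body": {
  "targets": [
    {"translation": [0,0,-1.5],"spin": 0,"jaw": 0.9},
    {"translation": [0,0,-4],"spin": 0,"jaw": 1},
    {"translation": [-2,0,-6],"spin": 0,"jaw": 1},
    {"translation": [-5,0,-8],"spin": 0,"jaw": 1},
    {"translation": [-7,0,-9],"spin": 0,"jaw": 1}
  ]
}}

```text
time: 36.5
tool_pos: [0.6876, 0.1445, 0.2313]
tool_rot: [3.139, 0.001, 1.827]
contact_force: [1.0, 0.3, -0.8]
opening: 0.092
grip_force: 0.0
```

Emit:
{"method": "send_rows", "body": {
  "targets": [
    {"translation": [-2,0,0],"spin": 0,"jaw": 1},
    {"translation": [-4,0,0],"spin": 0,"jaw": 1},
    {"translation": [-4,0,0],"spin": 0,"jaw": 1},
    {"translation": [-4,0,0],"spin": 0,"jaw": 1},
    {"translation": [-4,0,0],"spin": 0,"jaw": 1}
  ]
}}

```text
time: 37.0
tool_pos: [0.6964, 0.1081, 0.2283]
tool_rot: [-3.14, -0.001, 1.828]
contact_force: [-0.7, 0.3, -0.0]
opening: 0.0917
grip_force: 0.0
```

```bash
python3 -c "
from plan import *
im=seg((.669,.213),.035,.148,.01,hi=.175)
seg((.669,.213),.035,.12,.05,hi=.175)
seg((.669,.213),.06,.058,.13,hi=.175)
seg((.669,.213),.115,.042,.15,hi=.175); save('w10.png',im)
"
```

```text
wrist ctr [668.7 212.7] size [43.8 43.7] topz 0.1602 long yaw 0.079 n 2796
wrist ctr [668.4 213.6] size [62.  60.6] topz 0.1594 long yaw 0.200 n 4593
wrist ctr [668.2 214.1] size [ 62.  113.8] topz 0.1343 long yaw 1.865 n 6790
wrist ctr [670.9 205.9] size [125.  160.7] topz 0.0498 long yaw 1.832 n 16759
```

View pics/w10.png

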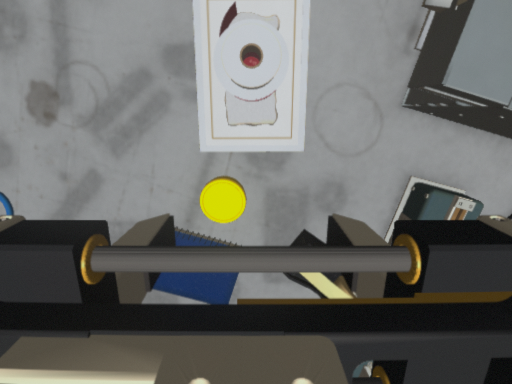

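The stack stands. The label roll is at (251,55) on the ribbon roll, top 0.160, and the layer centers agree within about 1 mm. The gripper is clear of everything.

```bash
python3 -c "
from cell import job; print(job.hand_in())"
```

```text
the job is handed in; nothing more can be done
None
```

I stacked the order on the box lid and handed it in at about 37 s: foil parcel, red pastille tin, ribbon roll, then label roll, with layer centers within about 1.5 mm by the wrist camera; I did not go near the notebook, marker or box cutter.

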